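# Clear the vaccination mat and set the sharps tub lid to its temporary closure

## Task

Sort the two things on the mat: drop the empty glass vial into the open round sharps tub and lay the capped unused syringe in the open rectangular basket. Then fit the bayonet lid into the tub's mouth and twist it clockwise (seen from above) to the single-rib half-way mark, which is the temporary closure, without ever going on to the double-rib lock mark. Finish with the lid still gripped and held there, fully seated; leave the bottle, the carton and the tape roll alone.

Things in the scene. Friction and masses are not known exactly. Their poses are not given: they have to be found in the camera images.
- sharps: Round open sharps tub fixed on the table, 150 mm tall, 140 mm in outer diameter, hollow (128 mm wide inside, floor 5 mm up). Origin: centre of its underside, z up. Its own x axis is the line through the two entry notches of the mouth.
- mouth (a point): Centre of the tub's mouth, on the top of its 6 mm thick rim, 150 mm above the tub's origin. Mouth 76 mm in diameter, with two notches in its edge on the tub's +x and -x (20 mm wide, reaching 48 mm from the axis; a round stud 10 mm wide on the rim beside each). The lid's lugs go down through the notches, then turn clockwise under the rim; anticlockwise is blocked.
- half_mark: Half-way mark: a single raised rib (11 x 4 x 3 mm) on each of two opposite sides of the tub's rim, 64 mm from the axis. Origin on the tub's axis at the rim's top; its x axis runs through both ribs, 45 degrees clockwise from the tub's x axis. Lid grip bar along this line = temporary closure.
- lock_mark: Lock mark: a pair of raised ribs on each of two opposite sides of the rim, 64 mm from the axis. Origin on the tub's axis at the rim's top; its x axis is 90 degrees clockwise from the tub's x axis. Spring catches resist the lugs from about 57 degrees of turn; the lid must not be turned on to here.
- lid_grip (a point): On the upright grip bar of the loose lid, at the height to grip. Bar 74 mm long (lid's x), 16 mm thick (lid's y), 43 mm high; this point is on the lid's axis, 23 mm above the top of its cover disc and 43.5 mm above its underside. Seated, it is 28 mm above the mouth point, on the tub's axis. The lid is the same either way round, about 130 g.
- lid_foot (a point): Centre of the lid's underside; the lid starts upright on it. Plug 70 mm in diameter, 15.5 mm deep, under a cover disc 108 mm in diameter and 5 mm thick that comes to lie on the tub's rim. Two lugs at the plug's foot point along lid +x and -x: 12 mm wide, 7 mm high, reaching 45 mm from the axis.
- vial_mid (a point): Half-way up the empty glass vial standing upright on the mat: 22 mm in diameter, 50 mm tall with an aluminium cap 20 mm in diameter on a narrower neck; this point is 25 mm above its foot.
- syringe_mid (a point): Middle of the barrel of the capped syringe lying on the mat along its own x axis: barrel 16 mm in diameter and 70 mm long, overall 120 mm (from 59 mm behind to 61 mm ahead of this point), finger flange 28 mm wide at 37 mm behind. This point is 8 mm above what it lies on.
- basket: Open rectangular basket fixed on the table, 200 mm (its x) by 150 mm (its y), 55 mm high, walls 4 mm. Origin: centre of its underside; inner floor 4 mm above.
- mat: Flat grey mat, 150 mm (x) by 220 mm (y), 4 mm thick, fixed on the table; origin at the centre of its underside. Vial and syringe start on it, either one left or right.
- rub: Bystander: small white bottle, 50 mm in diameter, 75 mm tall; origin at its foot.
- swabs: Bystander: small carton, 70 x 110 x 50 mm; origin at the centre of its underside.
- tape: Bystander: roll of tape lying flat, 90 mm in diameter, 22 mm high; origin at the centre of its underside.
Things that resemble listed ones, but are neither listed nor needed, are in the scene too. Of the things shaped like the part that bears syringe_mid, the white one is meant. Of the things shaped like the part that bears lid_grip, the black one is meant.

How it is judged:
On the way, in this order (a step that is already met when the one before it is completed fails the run):
1. the vial lies in the sharps tub and the syringe lies in the basket, released (horizontal distance between vial_mid and sharps below 0.066 m and z of vial_mid in the frame of sharps below 0.1 m and x of syringe_mid in the frame of basket between -0.1 and 0.1 m and y of syringe_mid in the frame of basket between -0.075 and 0.075 m and z of syringe_mid in the frame of basket below 0.055 m and contact force between the fingers and syringe below 0.1 N and contact force between the fingers and vial below 0.1 N), for 0.2 s.
2. the lid's lugs have gone down through the notches of the mouth (horizontal distance between lid_grip and sharps below 0.008 m and z of lid_grip in the frame of sharps below 0.183 m and angle between the x axis of lid_grip and the x axis of sharps, either way round below 0.3 rad), for 0.05 s.
At the end, for the whole second after the job is handed in: Vial inside the tub; syringe inside the basket, below its edge; lid seated in the tub (within 3.5 mm of fully down, 6 mm of centre, tilt under 0.1 rad), grip bar within 0.2 rad of the half-way mark, still, and gripped by the fingers with more than 2 N through the last second (horizontal distance between vial_mid and sharps below 0.066 m and z of vial_mid in the frame of sharps below 0.1 m and x of syringe_mid in the frame of basket between -0.1 and 0.1 m and y of syringe_mid in the frame of basket between -0.075 and 0.075 m and z of syringe_mid in the frame of basket below 0.055 m and horizontal distance between lid_grip and sharps below 0.006 m and z of lid_grip in the frame of sharps between 0.174 and 0.1815 m and angle between lid_grip's own z axis and vertical below 0.1 rad and angle between the x axis of lid_grip and the x axis of half_mark, either way round below 0.2 rad and linear speed of lid below 0.02 m/s and angular speed of lid below 0.15 rad/s and contact force between the fingers and lid above 2 N); the arm keeps its last pose, push and grip.
It fails at once if the lid is turned on to the lock (more than about 63 degrees) (horizontal distance between lid_grip and sharps below 0.01 m and z of lid_grip in the frame of sharps below 0.182 m and angle between the x axis of lid_grip and the x axis of lock_mark, either way round below 0.47 rad).
It fails at once if a bystander is moved by more than 30 mm (distance of any of rub, swabs, tape from where it was at the start of the episode above 0.03 m).
It also fails if it takes over 72 s, if anything falls off the work surface, if the arm or the gripper's body presses on something with over 40 N, if the wrist force passes 120 N, or if a joint passes its speed limit or range.

## Robot

A 6-joint arm with a two-finger parallel gripper is mounted at the origin on the work surface. World frame = base frame: x ahead of the robot, y to its left, z up, the work surface at z = 0. Lengths are in m, angles in rad, forces in N, time in s.
With the tool pointing down it reaches from about 0.35 to 1 m from the base axis. Payload 7.1 kg.
Tool frame: the origin (TCP) lies at the very end of the fingers, on their centre line; the grasp point (between the pads) lies 19 mm behind it (ctrl.grip_depth is the z of the grasp point in the tool frame, in m); z points along the fingers, y is the direction in which the jaws open and shut (so a half turn about z gives the same grasp; the last joint's range is limited). The gripper opens to 85 mm and grips with 20 to 120 N. Pads are 22 mm wide; open, the fingers measure 114 mm over their backs; the gripper's body (76 mm by 85 mm) begins 54 mm behind the grasp point. The pads swing forward as they close: fully open they stand 13 mm farther back than shut.
Start: joints at [1.095, 0.423, 1.63, -0, 1.089, -0.019], TCP at [0.276, 0.561, 0.231] pointing down, gripper open.
Joint ranges: [-3, 3], [-0.9, 2.11], [0.09, 2.58], [-1.31, 4.45], [0.11, 2.69], [-2.54, 2.54]. Speed limits (rad/s): [2.39, 2.39, 3.01, 3.14, 3.14, 3.14].

## Interface

Orientations are given as a unit quaternion [w, x, y, z].
In Python, from station import ctrl, optics gives the robot as it stands.
- The arm moves only by the tool move_arm, never from a script. Its argument "deltas" is a list of rows, each a list of 5 numbers: the shift along the world's x, y, z in m, then the turn about the world's z in rad, then the opening in per cent of the stroke, from 0 (shut) to 100 (fully open). A call has 1 to 5 rows; each row is the pose to reach, as a shift and turn from the pose measured when the call began; what a row does not reach only later rows make up. A row lasts 1/8 s, in which the tool goes at most 62.5 mm and 10.7 degrees, less where a joint would pass 70% of its speed; a pose out of reach is approached as far as the arm can. A call with a gripper value outside its range is refused whole. The fingers move at their own pace and stop on an object; "squeeze" is the grip in N (left out, the last holds). Time passes only in rows, so rows that repeat a pose let the fingers close. It gives the time, the measured TCP pose, the force and the opening at its end, in the units of the state.
- ctrl.state(): the state, without advancing time (a new reading comes with each control period).
- optics.camera(name): name is "scene" or "top" or "wrist"; returns a dict with "image" (420x560x3 uint8, red, green, blue), "z_map" (420x560 float32, m along the optical axis (not along the pixel's ray), 0 where there is no reading), "intrinsics" (3x3 intrinsics, pixels), "cam_to_world" (4x4, takes a point from camera to world coordinates). Camera axes: x right, y down, z forward; pixel columns grow to the right and rows downward; lengths in m; the calibration is good to about 2 mm. A picture is of the moment at which its call begins.
- ctrl.job_done(): hands the job in, once; it reports no verdict.
The state is a dict: "time": time; "qpos": joint angles; "qd": joint speeds; "tau": joint torques, N m; "position": TCP position; "orientation": TCP orientation; "contact_force": force on the tool from outside, world axes, zero at the start; "wrist_torque": the same for the moment, N m; "gripper_width": opening from 0.0 (shut) to 1.0 (fully open).
Only numpy, scipy, OpenCV 4.12 (cv2) and the standard library are available. Lean on these libraries where they do the work, as an engineer would, in place of code of your own. Each camera call takes 0.05 s, during which the arm holds its last target. There are 200 camera calls.

## Working session

There is one attempt and no reset: what is moved stays moved. The work goes in short steps, Python scripts to look and compute and a tool call to move; the robot and the scene stay as the last step left them, time stands still between calls to the robot, and variables do not carry over. Pictures are saved under pics/ and viewed, about 8 in all and at most 12, crops included, and the job is handed in when it is done.

Besides the shell and the picture viewer there is one more tool, called after "Call:" by a JSON object that holds its "name" and its "arguments", one argument or row to a line. move_arm: Moves the arm, as the interface text tells. Its arguments: {"type":"object","properties":{"deltas":{"type":"array"},"squeeze":{"type":"number"}},"required":["deltas"]}

```bash
ls; mkdir -p pics; cat > h.py <<'E'
import numpy as np, cv2
from station import ctrl, optics
def shot(n,f=None):
    c=optics.camera(n)
    if f: cv2.imwrite('pics/'+f,c['image'][:,:,::-1])
    return c
def pts(c):
    z=c['z_map'];v,u=np.mgrid[:z.shape[0],:z.shape[1]];K=c['intrinsics']
    P=np.stack([(u-K[0,2])*z/K[0,0],(v-K[1,2])*z/K[1,1],z],-1)
    T=c['cam_to_world'];W=P@T[:3,:3].T+T[:3,3];W[z==0]=np.nan
    return W
E
python3 - <<'E'
from h import *
a=shot('top');b=shot('scene')
np.savez('s0.npz',ti=a['image'],tw=pts(a),si=b['image'],sw=pts(b))
im=np.vstack([a['image'],b['image']])[:,:,::-1]
cv2.imwrite('pics/top0.png',cv2.resize(a['image'][:,:,::-1],(800,600)));cv2.imwrite('pics/scene0.png',cv2.resize(b['image'][:,:,::-1],(800,600)))
print(ctrl.state(),a['cam_to_world'],a['intrinsics'],ctrl.grip_depth)
E
```

```text
pics
{'time': 0.1, 'qpos': array([ 1.09503480e+00,  4.23761023e-01,  1.63062456e+00,  3.89080275e-05,
        1.08862885e+00, -1.89550586e-02]), 'qd': array([ 0.00051309, -0.0008108 , -0.00212583, -0.00051518,  0.00147314,
       -0.00153302]), 'tau': array([ 3.87435221e-04, -5.58426583e+01, -2.82447928e+01, -2.46224681e-05,
        3.06711299e-03, -1.80929490e-06]), 'position': array([0.27538675, 0.56049152, 0.23062124]), 'orientation': array([-1.90761883e-04,  2.26431259e-01,  9.74026888e-01, -6.85033071e-04]), 'contact_force': array([-0.26864922, -0.32169463, -0.11754064]), 'wrist_torque': array([-0.05209674, -0.02438601, -0.01406316]), 'gripper_width': 0.9989333952523103} [[ 2.33833840e-02 -9.97913556e-01  6.01809946e-02  4.66039747e-01]
 [-9.99577863e-01 -2.43757611e-02 -1.58088010e-02  6.74330945e-04]
 [ 1.72427744e-02 -5.97859267e-02 -9.98062287e-01  1.38816353e+00]
 [ 0.00000000e+00  0.00000000e+00  0.00000000e+00  1.00000000e+00]] [[444.31300649   0.         278.05523691]
 [  0.         444.31300649 204.71413219]
 [  0.           0.           1.        ]] -0.0187
```

View pics/top0.png

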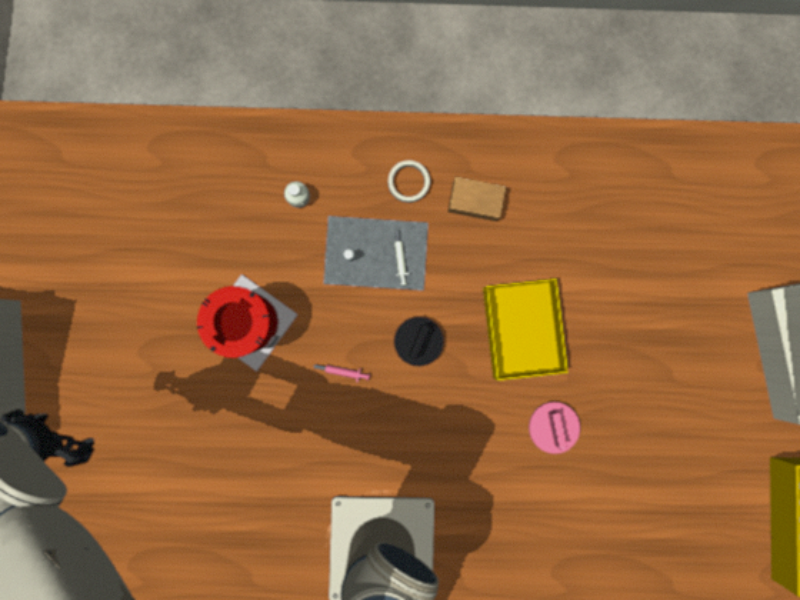

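View pics/scene0.png

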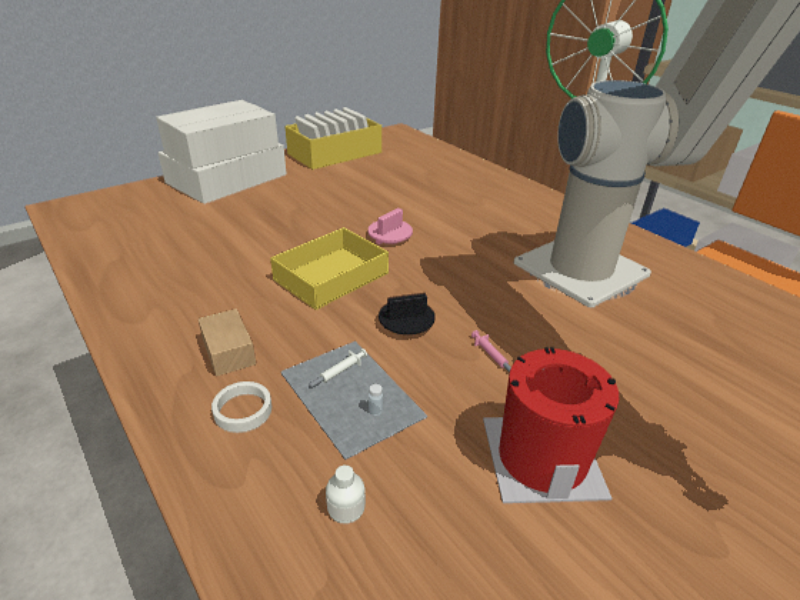

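The top view shows the tub at (235,321), vial (349,254), basket (527,330), bottle (297,194), tape (409,181) and carton (478,198).
- **Syringes:** white at (401,256) on the mat, pink at (343,372). The white one is meant.
- **Lids:** black at (418,341), pink at (554,427). The black one is meant.

Next I'll take one enlarged crop and the first measurements.

```bash
python3 - <<'E'
from h import *
d=np.load('s0.npz');im=d['ti'];W=d['tw'];sw=d['sw'];si=d['si']
cv2.imwrite('pics/crop0.png',cv2.resize(im[140:270,130:405,::-1],None,fx=2.9,fy=2.9,interpolation=cv2.INTER_CUBIC))
hsv=cv2.cvtColor(im,cv2.COLOR_RGB2HSV);H,S,V=[hsv[...,i].astype(int) for i in range(3)]
Z=W[...,2];u=np.arange(560)[None]+0*Z;v=np.arange(420)[:,None]+0*Z
def box(u0,u1,v0,v1): return (u>u0/1.4286)&(u<u1/1.4286)&(v>v0/1.4286)&(v<v1/1.4286)
def rep(n,m):
    P=W[m]; print(n,m.sum(),'med',np.nanmedian(P,0).round(4),'min',np.nanmin(P,0).round(4),'max',np.nanmax(P,0).round(4))
    r=cv2.minAreaRect(P[:,:2].astype(np.float32)*1000); print('  rect',r)
    return P
def circ(P):
    h=cv2.convexHull(P[:,:2].astype(np.float32)*1000);print('  circ',cv2.minEnclosingCircle(h), cv2.fitEllipse(h) if len(h)>5 else '')
P=rep('tub',box(190,290,280,362)&(Z>.14));circ(P)
P=rep('lid',box(388,450,312,370)&(Z>.012)&(V<90));circ(P)
P=rep('bar',box(388,450,312,370)&(Z>.05))
P=rep('vial',box(338,362,242,268)&(Z>.02));circ(P)
P=rep('vialcap',box(338,362,242,268)&(Z>.045));circ(P)
P=rep('syr',box(388,415,226,290)&((Z>.0095)|(V>170)&(S<40)))
P=rep('syr barrel',box(388,415,226,290)&(V>170)&(S<40))
P=rep('basketrim',box(475,580,270,390)&(Z>.045))
P=rep('mat',box(320,435,212,295)&(Z<.008)&(S<60))
for n,b in dict(rub=(280,325,175,212),tape=(380,440,155,207),swabs=(440,512,170,225)).items(): rep(n,box(*b)&(Z>.015))
E
```

```text
tub 1366 med [0.4778 0.2984 0.1502] min [0.41   0.2292 0.1407] max [0.5465 0.3685 0.1582]
  rect ((478.21527099609375, 298.85052490234375), (136.11041259765625, 139.43287658691406), 1.3233150243759155)
  circ ((477.7208557128906, 298.7434387207031), 70.29067993164062) ((478.0966491699219, 298.6254577636719), (138.2389373779297, 139.60899353027344), 2.9636006355285645)
lid 941 med [ 0.4463 -0.0686  0.0213] min [ 0.3949 -0.122   0.0122] max [ 0.4968 -0.0169  0.0697]
  rect ((445.7098693847656, -69.5088882446289), (101.39564514160156, 104.97750854492188), 1.359660267829895)
  circ ((446.7861328125, -69.57630920410156), 53.8180046081543) ((446.0931091308594, -69.86344146728516), (103.95008850097656, 106.96875762939453), 19.649845123291016)
bar 136 med [ 0.445  -0.0697  0.0632] min [ 0.4119 -0.0877  0.0509] max [ 0.4809 -0.0499  0.0697]
  rect ((446.16986083984375, -69.50486755371094), (15.744245529174805, 73.55743408203125), 68.19945526123047)
vial 48 med [0.625  0.084  0.0534] min [0.6163 0.0735 0.0202] max [0.6365 0.0941 0.0585]
  rect ((626.1337280273438, 83.76689910888672), (19.91637
[... 1331 characters left out ...]
007812, 28.26519775390625), (218.94781494140625, 149.56198120117188), 87.72892761230469)
rub 240 med [0.7504 0.1961 0.0513] min [0.7317 0.1745 0.0159] max [0.7795 0.2232 0.0823]
  rect ((755.4785766601562, 198.77450561523438), (47.77508544921875, 48.49616622924805), 0.9355918765068054)
tape 252 med [ 0.7959 -0.039   0.022 ] min [ 0.7499 -0.0839  0.0152] max [0.84   0.0038 0.0327]
  rect ((794.5150756835938, -40.87750244140625), (88.8032455444336, 88.75389099121094), 26.642826080322266)
swabs 893 med [ 0.7532 -0.1864  0.0499] min [ 0.7138 -0.2451  0.0154] max [ 0.7983 -0.1282  0.0597]
  rect ((756.2935180664062, -187.30209350585938), (110.22747039794922, 72.53656005859375), 81.03449249267578)
```

View pics/crop0.png

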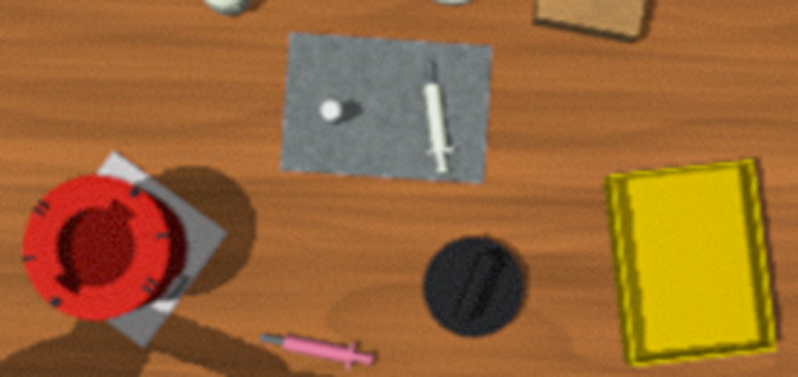

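The crop confirms the choices: the white capped syringe on the mat at (436,125), with its flange at the lower end, and the black lid at (474,286). The tub's notches point to (122,210) and (67,285), and the single ribs are at (162,235) and (28,259). So the tub's x axis is at about -35°.

I'll move over the tub for a near look on the way to the vial.

Call:
{"name": "move_arm", "arguments": {
  "deltas": [
    [0.04,-0.05,0.03,0,100],
    [0.08,-0.1,0.06,0,100],
    [0.12,-0.15,0.09,0,100],
    [0.16,-0.2,0.11,0,100],
    [0.16,-0.24,0.12,0,100]
  ],
  "squeeze": 40
}}

```text
time: 0.72
position: [0.4359, 0.3228, 0.35]
orientation: [0.0, 0.227, 0.974, -0.0]
contact_force: [1.0, -0.6, 0.0]
gripper_width: 0.997
```

```bash
python3 - <<'E'
from h import *
c=shot('wrist');np.savez('w1.npz',**c)
print(c['cam_to_world'].round(3),ctrl.state()['position'])
d=np.load('s0.npz')
cv2.imwrite('pics/w1.png',c['image'][:,:,::-1])
E
```

```text
[[ 0.442  0.865  0.236  0.376]
 [ 0.897 -0.426 -0.119  0.353]
 [-0.002  0.264 -0.964  0.493]
 [ 0.     0.     0.     1.   ]] [0.43712943 0.31742258 0.35217227]
```

View pics/w1.png

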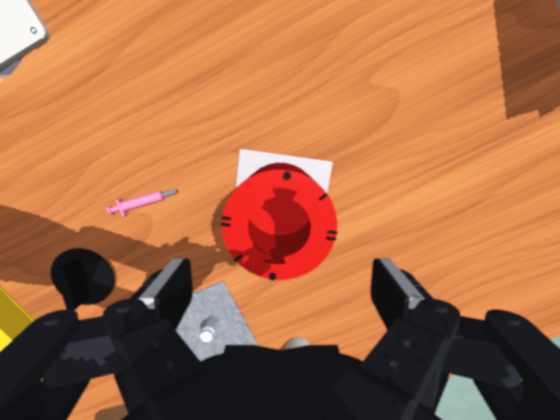

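The wrist view shows the tub rim at (279,223), with studs at (287,175) and (272,277). The double ribs are at (226,221) and (331,235), and the single ribs at (322,197) and (237,258). I'll fit these on the rim plane.

```bash
cat >> h.py <<'E'
def ray(K,T,uv,z):
    uv=np.atleast_2d(uv).astype(float);d=np.c_[(uv[:,0]-K[0,2])/K[0,0],(uv[:,1]-K[1,2])/K[1,1],np.ones(len(uv))]@T[:3,:3].T
    return (T[:3,3]+d*((z-T[2,3])/d[:,2])[:,None])[:,:2]
def circfit(p):
    A=np.c_[2*p,np.ones(len(p))];s=np.linalg.lstsq(A,(p**2).sum(1),rcond=None)[0];return s[:2],np.sqrt(s[2]+s[0]**2+s[1]**2)
E
python3 - <<'E'
from h import *
c=np.load('w1.npz');im=c['image'];K=c['intrinsics'];T=c['cam_to_world'];W=pts(c)
hsv=cv2.cvtColor(im,cv2.COLOR_RGB2HSV)
red=((hsv[...,0]<6)|(hsv[...,0]>174))&(hsv[...,1]>180)&(hsv[...,2]>60)
rim=np.abs(W[...,2]-.15)<.012; 
u=np.arange(560)[None]+0*W[...,0];v=np.arange(420)[:,None]+0*u
reg=(abs(u-279)<70)&(abs(v-225)<70)
rim&=reg
cen=np.nanmedian(W[rim][:,2]);print('rim z',cen)
vv,uu=np.nonzero(rim)
P=ray(K,T,np.c_[uu,vv],.15); h=cv2.convexHull((P*1000).astype(np.float32))[:,0]/1000
print('ellipse',cv2.fitEllipse((h*1000).astype(np.float32)),circfit(h))
C,_=circfit(h)
# dark marks on the rim
v_=hsv[...,2]
q=ray(K,T,np.c_[u.ravel(),v.ravel()],.152).reshape(420,560,2);r=np.hypot(*(q-C).transpose(2,0,1))
dark=((v_<110)&(r>.053)&(r<.070)&reg).astype(np.uint8)
n,l,s,ce=cv2.connectedComponentsWithStats(dark)
for i in range(1,n):
    if s[i,4]>4:
        p=ray(K,T,ce[i],.152)[0]-C; print(ce[i].round(1),s[i,4],'r',np.hypot(*p).round(4),'ang',np.degrees(np.arctan2(p[1],p[0])).round(1))
# syringe / lid in top image
d=np.load('s0.npz')
E
```

```text
rim z 0.1499838543881547
ellipse ((475.0550231933594, 300.7073669433594), (138.8690643310547, 139.86343383789062), 54.20265579223633) (array([0.47507923, 0.30071763]), np.float64(0.06968485522925721))
[286.5 175.2] 36 r 0.0636 ang 146.4
[322.8 196.3] 16 r 0.0635 ang 101.1
[225.6 217.9] 19 r 0.065 ang -127.1
[224.1 224.2] 20 r 0.0661 ang -120.1
[332.1 231.9] 15 r 0.0634 ang 59.2
[330.4 238.1] 19 r 0.063 ang 51.9
[237.5 257.9] 32 r 0.0648 ang -79.2
[272. 276.] 33 r 0.0642 ang -34.6
```

Call:
{"name": "move_arm", "arguments": {
  "deltas": [
    [0.02,-0.03,-0.02,0,70],
    [0.055,-0.073,-0.06,0,70],
    [0.09,-0.12,-0.1,0,70],
    [0.12,-0.16,-0.14,0,70],
    [0.15,-0.2,-0.18,0,70]
  ]
}}

```text
time: 1.4
position: [0.5797, 0.1269, 0.1817]
orientation: [0.002, 0.228, 0.974, -0.001]
contact_force: [0.4, 0.3, 0.1]
gripper_width: 0.701
```

Call:
{"name": "move_arm", "arguments": {
  "deltas": [
    [0.013,-0.02,-0.02,0,70],
    [0.013,-0.02,-0.02,0,70],
    [0.013,-0.02,-0.02,0,70]
  ]
}}

```text
time: 1.78
position: [0.5925, 0.1074, 0.1619]
orientation: [0.002, 0.228, 0.974, -0.001]
contact_force: [0.6, 0.7, 0.6]
gripper_width: 0.698
```

```bash
python3 - <<'E'
from h import *
c=shot('wrist','w2.png');np.savez('w2.npz',**c);print(ctrl.state()['position'],ctrl.state()['qd'].round(3))
E
```

```text
[0.59267613 0.10776463 0.16245416] [ 0.008 -0.012 -0.003 -0.001 -0.003 -0.003]
```

View pics/w2.png

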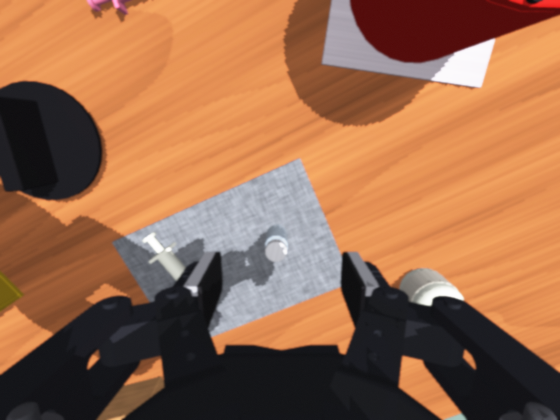

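The vial is at (276,245) between the fingers, and the syringe's flange end is at (160,250). I'll compute the vial position.

```bash
python3 - <<'E'
from h import *
c=np.load('w2.npz');K=c['intrinsics'];T=c['cam_to_world'];W=pts(c);im=c['image'].astype(int)
u=np.arange(560)[None]+0*W[...,0];v=np.arange(420)[:,None]+0*u
m=(abs(u-276)<22)&(abs(v-245)<28)&(W[...,2]>.05)
vv,uu=np.nonzero(m);p=np.c_[uu,vv];print(m.sum(),p.mean(0),W[m].mean(0),np.nanmax(W[m],0))
(cx,cy),r=cv2.minEnclosingCircle(p.astype(np.float32));print(cx,cy,r,ray(K,T,(cx,cy),.054))
E
```

```text
366 [275.92622951 250.84153005] [0.62385614 0.08626313 0.05387004] [0.63405249 0.09563816 0.05586936]
275.758056640625 250.75807189941406 10.971659660339355 [[0.62365005 0.0862016 ]]
```

Call:
{"name": "move_arm", "arguments": {
  "deltas": [
    [0.0325,-0.0227,-0.03,0,70],
    [0.0325,-0.0227,-0.07,0,70],
    [0.0325,-0.0227,-0.11,0,70],
    [0.0325,-0.0227,-0.148,0,70],
    [0.0325,-0.0227,-0.148,0,70]
  ]
}}

```text
time: 2.45
position: [0.6231, 0.086, 0.0129]
orientation: [0.0, 0.227, 0.974, -0.002]
contact_force: [-0.0, -0.0, 0.8]
gripper_width: 0.699
```

Call:
{"name": "move_arm", "arguments": {
  "deltas": [
    [0,0,0,0,15],
    [0,0,0,0,15],
    [0,0,0,0,15],
    [0,0,0,0,15],
    [0,0,0,0,15]
  ],
  "squeeze": 30
}}

```text
time: 3.08
position: [0.6244, 0.0865, 0.0151]
orientation: [0.001, 0.227, 0.974, -0.001]
contact_force: [-1.2, 2.1, 7.9]
gripper_width: 0.243
```

```bash
python3 -c "
from h import *
s=ctrl.state();print(s['position'],s['gripper_width'],s['contact_force'])"
```

```text
[0.62437162 0.08646738 0.01505468] 0.24330526175445213 [-1.23870441  2.05432637  7.85908725]
```

Call:
{"name": "move_arm", "arguments": {
  "deltas": [
    [0,0,0.02,0,10],
    [0,0,0.07,0,10],
    [0,0,0.13,0,10],
    [0,0,0.19,0,10],
    [-0.01,0.015,0.21,0,10]
  ]
}}

```text
time: 3.7
position: [0.6168, 0.1013, 0.2314]
orientation: [0.006, 0.228, 0.974, 0.001]
contact_force: [-0.2, 0.4, 0.4]
gripper_width: 0.245
```

Call:
{"name": "move_arm", "arguments": {
  "deltas": [
    [-0.03,0.04,0.01,0,10],
    [-0.06,0.08,0.01,0,10],
    [-0.09,0.125,0.01,0,10],
    [-0.12,0.17,0.01,0,10],
    [-0.138,0.198,0.01,0,10]
  ]
}}

```text
time: 4.32
position: [0.4764, 0.3009, 0.2417]
orientation: [0.005, 0.227, 0.974, 0.0]
contact_force: [0.5, 0.9, -0.8]
gripper_width: 0.246
```

Call:
{"name": "move_arm", "arguments": {
  "deltas": [
    [0,0,0,0,10],
    [0,0,0,0,10]
  ]
}}

```text
time: 4.58
position: [0.476, 0.3007, 0.2418]
orientation: [0.005, 0.226, 0.974, 0.0]
contact_force: [0.4, -0.2, 0.1]
gripper_width: 0.242
```

```bash
python3 - <<'E'
from h import *
c=shot('wrist','w3.png');np.savez('w3.npz',**c);s=ctrl.state();print(s['position'],s['gripper_width'],s['contact_force'])
E
```

```text
[0.47641973 0.30034459 0.24176258] 0.24411765739526148 [ 0.71089192  0.92988067 -0.41846397]
```

View pics/w3.png

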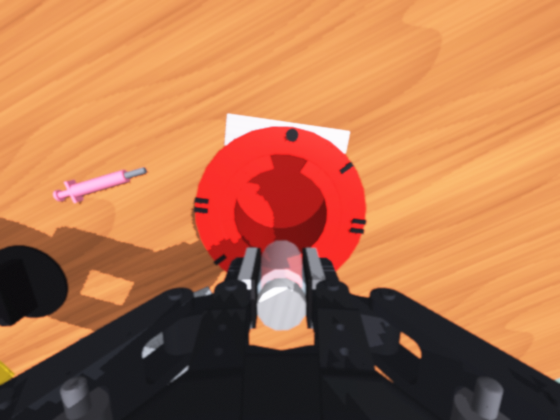

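The vial is gripped at (280,290), and the mouth is ahead of it at (280,215). I'll refine the tub centre from this still view.

```bash
cat > tub.py <<'E'
from h import *
def tub(c,dx=85):
    im=c['image'];K=c['intrinsics'];T=c['cam_to_world'];W=pts(c)
    hsv=cv2.cvtColor(im,cv2.COLOR_RGB2HSV)
    u=np.arange(560)[None]+0*W[...,0];v=np.arange(420)[:,None]+0*u
    q=ray(K,T,np.c_[u.ravel(),v.ravel()],.1515).reshape(420,560,2);C=np.array([.4765,.2997])
    d=q-C;r=np.hypot(d[...,0],d[...,1])
    dark=((hsv[...,2]<110)&(r>.055)&(r<.074)&(np.abs(W[...,2]-.152)<.012)).astype(np.uint8)
    n,l,s,ce=cv2.connectedComponentsWithStats(dark);out=[]
    for i in range(1,n):
        if 8<s[i,4]<250:
            p=ray(K,T,ce[i],.1525)[0];e=p-C;out.append(p);print(ce[i].round(1),s[i,4],p.round(4),np.hypot(*e).round(4),np.degrees(np.arctan2(e[1],e[0])).round(1))
    return np.array(out)
E
python3 - <<'E'
from tub import *
c=np.load('w3.npz');p=tub(c)
E
```

```text
[291.6 134.7] 101 [0.4225 0.3359] 0.065 146.2
[345.9 167.4] 49 [0.463  0.3629] 0.0646 102.1
[200.9 200.2] 52 [0.4361 0.2495] 0.0644 -128.8
[199.9 209.8] 54 [0.4426 0.2448] 0.0645 -121.7
[358.4 221. ] 47 [0.5074 0.3551] 0.0635 60.9
[356.3 230.2] 47 [0.514  0.3506] 0.0632 53.6
[219.6 259.4] 65 [0.4873 0.2376] 0.063 -80.1
```

Call:
{"name": "move_arm", "arguments": {
  "deltas": [
    [0,0,-0.035,0,10],
    [0,0,-0.07,0,10],
    [0,0,-0.07,0,10]
  ]
}}

```text
time: 5.0
position: [0.4753, 0.2983, 0.1695]
orientation: [0.003, 0.228, 0.974, -0.002]
contact_force: [-0.3, -0.4, -0.9]
gripper_width: 0.241
```

Call:
{"name": "move_arm", "arguments": {
  "deltas": [
    [0,0,0,0,60],
    [0,0,0,0,70],
    [0,0,0,0,70],
    [0,0,0,0,70],
    [0,0,0.03,0,70]
  ]
}}

```text
time: 5.62
position: [0.4739, 0.2975, 0.1982]
orientation: [0.002, 0.228, 0.974, -0.003]
contact_force: [0.5, 0.6, 0.3]
gripper_width: 0.7
```

```bash
python3 - <<'E'
from tub import *
c=shot('wrist','w4.png');np.savez('w4.npz',**c);s=ctrl.state();print(s['position'],s['gripper_width'],s['contact_force'])
tub(c)
b=shot('top');cv2.imwrite('pics/t4.png',cv2.resize(np.hstack([b['image'][180:270,120:220,::-1],b['image'][140:230,215:315,::-1]]),None,fx=4,fy=4))
E
```

```text
[0.476491   0.29911926 0.20319467] 0.6949380530660955 [1.05030746 0.4331169  3.28062975]
[300.7 137.4] 163 [0.4225 0.336 ] 0.065 146.1
[367.  177.1] 86 [0.4629 0.363 ] 0.0648 102.1
[190.6 216.7] 81 [0.4361 0.2496] 0.0643 -128.9
[189.8 228.1] 80 [0.4426 0.2451] 0.0642 -121.8
[381.1 241.6] 80 [0.5074 0.3552] 0.0635 60.9
[378.6 252.5] 81 [0.514  0.3508] 0.0634 53.7
[273.8 317.1] 121 [0.5278 0.2646] 0.0621 -34.4
```

View pics/w4.png

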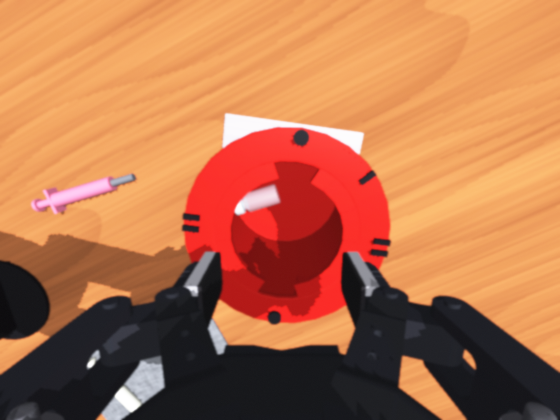

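The vial lies inside the tub at (258,200). The studs and ribs give a tub centre of (0.4751,0.3002) by the wrist camera, with its x axis at -34.1°. Next is the syringe.

Call:
{"name": "move_arm", "arguments": {
  "deltas": [
    [0.02,-0.06,0.01,0.1,60],
    [0.04,-0.12,0.01,0.22,60],
    [0.06,-0.18,0,0.35,60],
    [0.08,-0.24,-0.01,0.48,60],
    [0.1,-0.29,-0.02,0.55,60]
  ]
}}

```text
time: 6.35
position: [0.5772, 0.0074, 0.1819]
orientation: [0.005, -0.047, 0.999, 0.001]
contact_force: [0.6, 0.7, 0.4]
gripper_width: 0.597
```

Call:
{"name": "move_arm", "arguments": {
  "deltas": [
    [0.003,-0.035,-0.01,0,60],
    [0.003,-0.035,-0.01,0,60],
    [0.003,-0.035,-0.01,0,60]
  ]
}}

```text
time: 6.72
position: [0.58, -0.0272, 0.1717]
orientation: [0.005, -0.047, 0.999, 0.002]
contact_force: [0.3, -0.5, 0.7]
gripper_width: 0.599
```

```bash
python3 - <<'E'
from h import *
c=shot('wrist','w5.png');np.savez('w5.npz',**c);s=ctrl.state();print(s['position'],s['orientation'].round(4),s['qpos'].round(2),s['gripper_width'])
E
```

```text
[ 0.58007958 -0.02672523  0.17198446] [ 0.0053 -0.0471  0.9989  0.0016] [-0.07  0.43  1.78  0.01  0.92 -1.74] 0.6029466597126629
```

View pics/w5.png

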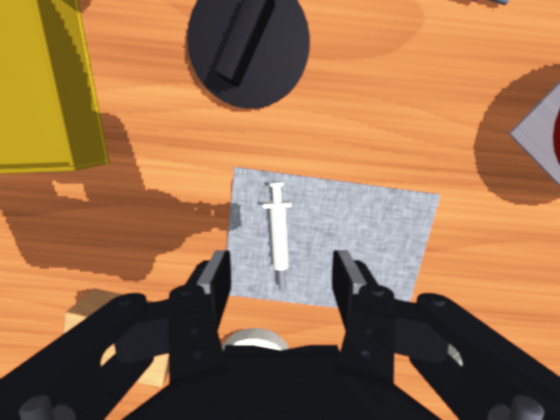

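The white syringe lies at (279,235), with its flange at (277,206) and barrel front at (281,268). The black lid is at (248,45).

```bash
python3 - <<'E'
from h import *
c=np.load('w5.npz');K=c['intrinsics'];T=c['cam_to_world'];im=c['image']
hsv=cv2.cvtColor(im,cv2.COLOR_RGB2HSV)
m=(hsv[...,2]>195)&(hsv[...,1]<40);m[:,:255]=0;m[:,300:]=0;m[:178]=0;m[285:]=0
vv,uu=np.nonzero(m);p=ray(K,T,np.c_[uu,vv],.014);print(len(p))
for rng in[(212,266),]:
    s=(vv>=rng[0])&(vv<=rng[1]);vx,vy,x,y=cv2.fitLine(p[s].astype(np.float32),cv2.DIST_L2,0,.001,.001)[:,0]
    if vx<0:vx,vy=-vx,-vy
    print('axis deg',np.degrees(np.arctan2(vy,vx)),x,y)
    t=(p-[x,y])@[vx,vy];n=(p-[x,y])@[-vy,vx]
    print('t range',t.min(),t.max());
    h,b=np.histogram(t,np.arange(t.min(),t.max()+.002,.002))
    for k in range(len(h)):
        q=(t>=b[k])&(t<b[k+1]); print(round(b[k]*1000,1),h[k],(1000*np.ptp(n[q])).round(0) if q.any() else 0,end=' | ')
    np.save('sy.npy',[x,y,vx,vy])
E
```

```text
3387
axis deg 0.36688325 0.6254166 -0.025964813
t range -0.06666356030907192 0.05586372233311115
-66.7 36 23.0 | -64.7 60 44.0 | -62.7 61 45.0 | -60.7 68 45.0 | -58.7 65 45.0 | -56.7 61 45.0 | -54.7 65 45.0 | -52.7 43 45.0 | -50.7 38 45.0 | -48.7 51 45.0 | -46.7 59 45.0 | -44.7 45 45.0 | -42.7 41 46.0 | -40.7 50 46.0 | -38.7 64 46.0 | -36.7 69 46.0 | -34.7 83 46.0 | -32.7 74 46.0 | -30.7 70 46.0 | -28.7 67 46.0 | -26.7 68 46.0 | -24.7 67 45.0 | -22.7 63 41.0 | -20.7 72 46.0 | -18.7 61 47.0 | -16.7 54 37.0 | -14.7 50 42.0 | -12.7 64 47.0 | -10.7 58 47.0 | -8.7 59 47.0 | -6.7 47 47.0 | -4.7 35 29.0 | -2.7 42 47.0 | -0.7 59 44.0 | 1.3 64 43.0 | 3.3 68 47.0 | 5.3 61 47.0 | 7.3 65 48.0 | 9.3 68 48.0 | 11.3 66 48.0 | 13.3 51 36.0 | 15.3 52 48.0 | 17.3 64 48.0 | 19.3 56 48.0 | 21.3 36 39.0 | 23.3 49 39.0 | 25.3 42 37.0 | 27.3 51 44.0 | 29.3 59 45.0 | 31.3 52 48.0 | 33.3 63 48.0 | 35.3 55 49.0 | 37.3 46 49.0 | 39.3 45 49.0 | 41.3 29 49.0 | 43.3 53 49.0 | 45.3 53 49.0 | 47.3 47 49.0 | 49.3 48 48.0 | 51.3 44 48.0 | 53.3 28 20.0 | 55.3 3 6.0 |
```

```bash
python3 - <<'E'
from h import *
c=np.load('w5.npz');K=c['intrinsics'];T=c['cam_to_world'];im=c['image']
v=cv2.GaussianBlur(im,(5,5),0).min(2)
m=(v>205).astype(np.uint8);m[:,:255]=0;m[:,300:]=0;m[:178]=0;m[285:]=0
m=cv2.morphologyEx(m,cv2.MORPH_OPEN,np.ones((5,5)))
n,l,s,ce=cv2.connectedComponentsWithStats(m);print(s[1:],ce[1:])
k=1+s[1:,4].argmax();vv,uu=np.nonzero((l==k));p=ray(K,T,np.c_[uu,vv],.014)
q=(vv>214)&(vv<262);vx,vy,x,y=cv2.fitLine(p[q].astype(np.float32),cv2.DIST_L2,0,.001,.001)[:,0]
if vx<0:vx,vy=-vx,-vy
print('axis',np.degrees(np.arctan2(vy,vx)),x,y)
f=ray(K,T,[(277,206),(281,268.5)],.014);t=(f-[x,y])@[vx,vy];print(f,t)
mid=np.array([x,y])+np.array([vx,vy])*((t[0]+.037+t[1]-.035)/2);print('mid',mid,'len',t[1]-t[0])
E
```

```text
[[ 270  182   21   88 1207]] [[279.64871582 227.52775476]]
axis 8.237452 0.6244422 -0.023562357
[[ 0.5897375  -0.02994153]
 [ 0.66002878 -0.01926391]] [-0.03526064  0.03583527]
mid [ 0.62571625 -0.02337792] len 0.07109591231667661
```

Call:
{"name": "move_arm", "arguments": {
  "deltas": [
    [0.0465,0.0025,-0.03,0.05,60],
    [0.0465,0.0025,-0.08,0.05,60],
    [0.0465,0.0025,-0.13,0.05,60],
    [0.0465,0.0025,-0.162,0.05,60],
    [0.0465,0.0025,-0.162,0.05,60]
  ]
}}

```text
time: 7.4
position: [0.6246, -0.0226, 0.0079]
orientation: [0.003, -0.073, 0.997, 0.002]
contact_force: [0.3, 0.5, 0.0]
gripper_width: 0.599
```

Call:
{"name": "move_arm", "arguments": {
  "deltas": [
    [0,0,0,0,10],
    [0,0,0,0,10],
    [0,0,0,0,10],
    [0,0,0,0,10],
    [0,0,0,0,10]
  ],
  "squeeze": 40
}}

```text
time: 8.02
position: [0.6258, -0.0223, 0.0098]
orientation: [0.004, -0.073, 0.997, 0.002]
contact_force: [-1.2, 3.0, 8.4]
gripper_width: 0.164
```

```bash
python3 -c "
from h import *
s=ctrl.state();print(s['position'],s['orientation'],s['gripper_width']*85,s['contact_force'])"
```

```text
[ 0.62583921 -0.02234279  0.00981317] [ 0.00433895 -0.07292019  0.9973261   0.00211293] 13.902044537633119 [-1.16752894  3.02349343  8.363701  ]
```

Call:
{"name": "move_arm", "arguments": {
  "deltas": [
    [0,0,0.03,0,8],
    [0,0,0.08,0,8],
    [0,0,0.13,0,8],
    [-0.03,-0.05,0.15,0,8],
    [-0.06,-0.1,0.15,0,8]
  ]
}}

```text
time: 8.65
position: [0.5669, -0.1235, 0.163]
orientation: [0.007, -0.074, 0.997, 0.001]
contact_force: [0.7, -0.7, -0.5]
gripper_width: 0.165
```

Call:
{"name": "move_arm", "arguments": {
  "deltas": [
    [-0.03,-0.05,0,0,8],
    [-0.06,-0.1,0,0,8],
    [-0.09,-0.165,0,0,8],
    [-0.09,-0.172,0,0,8],
    [-0.09,-0.172,0,0,8]
  ]
}}

```text
time: 9.28
position: [0.4769, -0.2963, 0.1635]
orientation: [0.008, -0.073, 0.997, 0.001]
contact_force: [0.6, 0.1, -0.2]
gripper_width: 0.162
```

```bash
python3 - <<'E'
from h import *
c=shot('wrist','w6.png');np.savez('w6.npz',**c);s=ctrl.state();print(s['position'],s['orientation'].round(4),s['qpos'].round(2),s['gripper_width'],s['contact_force'])
E
```

```text
[ 0.47722529 -0.2951846   0.16333452] [ 0.0075 -0.0734  0.9973  0.0011] [-0.58  0.42  1.83  0.01  0.89 -2.31] 0.16585251701831846 [ 0.81700097 -0.05626932 -0.43322754]
```

View pics/w6.png

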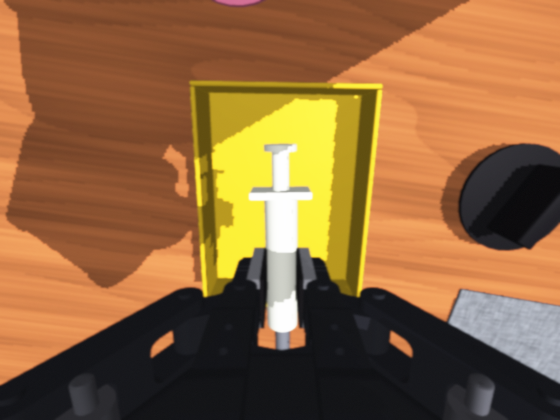

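The syringe is held straight at (281,235), over the middle of the basket. I'll lower it, release it and rise.

Call:
{"name": "move_arm", "arguments": {
  "deltas": [
    [0,0,-0.04,0,8],
    [0,0,-0.09,0,8],
    [0,0,-0.13,0,8],
    [0,0,-0.147,0,8],
    [0,0,-0.147,0,8]
  ]
}}

```text
time: 9.95
position: [0.4774, -0.2939, 0.0157]
orientation: [0.007, -0.074, 0.997, 0.002]
contact_force: [0.2, -0.7, 0.6]
gripper_width: 0.165
```

Call:
{"name": "move_arm", "arguments": {
  "deltas": [
    [0,0,0,0,30],
    [0,0,0,0,50],
    [0,0,0,0,50],
    [0,0,0,0,50],
    [0,0,0.02,0,50]
  ]
}}

```text
time: 10.58
position: [0.4764, -0.2934, 0.0354]
orientation: [0.006, -0.074, 0.997, 0.003]
contact_force: [-0.4, 0.3, -0.1]
gripper_width: 0.504
```

Call:
{"name": "move_arm", "arguments": {
  "deltas": [
    [0,0,0.04,0,50],
    [0,0,0.09,0,50],
    [0,0,0.15,-0.1,60],
    [0,0.05,0.18,-0.2,60],
    [-0.02,0.1,0.18,-0.38,60]
  ]
}}

```text
time: 11.2
position: [0.4586, -0.1935, 0.2197]
orientation: [0.01, 0.119, 0.993, 0.0]
contact_force: [0.3, 1.1, 0.4]
gripper_width: 0.599
```

```bash
python3 - <<'E'
from h import *
t=shot('top');np.savez('t7.npz',**t);W=pts(t);im=t['image']
m=(im.min(2)>170);m[:,:335]=0;m[:,400:]=0;m[:190]=0;m[270:]=0
print('white px in basket',m.sum(),np.nanmedian(W[m],0))
s=ctrl.state();print(s['position'],s['orientation'].round(4),s['gripper_width'])
E
```

```text
white px in basket 795 [ 0.44598483 -0.19072082  0.56140606]
[ 0.45293682 -0.18773762  0.21727757] [0.0057 0.1239 0.9923 0.0025] 0.5991487426408834
```

Call:
{"name": "move_arm", "arguments": {
  "deltas": [
    [-0.01,0.05,0,-0.12,100],
    [-0.03,0.1,-0.01,-0.23,100],
    [-0.043,0.138,-0.017,-0.23,100],
    [-0.043,0.138,-0.017,-0.23,100],
    [-0.043,0.138,-0.017,-0.23,100]
  ]
}}

```text
time: 11.88
position: [0.4106, -0.05, 0.2013]
orientation: [0.007, 0.237, 0.972, 0.002]
contact_force: [0.7, 0.5, 0.3]
gripper_width: 1.002
```

```bash
python3 - <<'E'
from h import *
c=shot('wrist','w8.png');np.savez('w8.npz',**c);s=ctrl.state();print(s['position'],s['orientation'].round(4),s['qpos'].round(2),s['gripper_width'])
t=shot('top');np.savez('t8.npz',**t)
cv2.imwrite('pics/w8b.png',np.hstack([c['image'][:,:,::-1],cv2.resize(t['image'][160:290,325:405,::-1],(240,420))]))
E
```

```text
[ 0.4108073  -0.05034089  0.20115763] [0.0069 0.237  0.9715 0.0018] [-0.15  0.15  2.11  0.    0.87 -1.25] 1.0024621368131872
```

View pics/w8b.png

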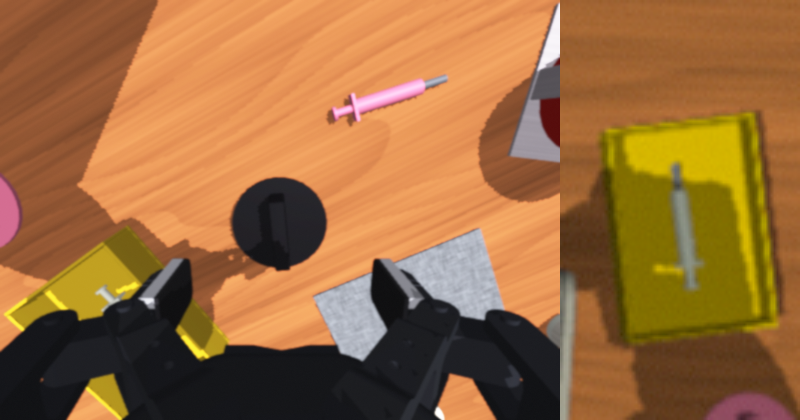

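The syringe lies in the basket. The black lid is at (279,221), with its bar running (270,195)-(284,268). I'll measure the bar's angle and centre.

```bash
cat > lid.py <<'E'
from h import *
def lid(c,reg,zb,zd):
    K=c['intrinsics'];T=c['cam_to_world'];W=pts(c);Z=W[...,2]
    u=np.arange(560)[None]+0*Z;v=np.arange(420)[:,None]+0*Z
    R=(u>reg[0])&(u<reg[1])&(v>reg[2])&(v<reg[3])
    for nm,m,z in(('bar',R&(np.abs(Z-zb)<.007),zb),('disc',R&(np.abs(Z-zd)<.007),zd)):
        m=cv2.morphologyEx(m.astype(np.uint8),cv2.MORPH_OPEN,np.ones((3,3)))
        vv,uu=np.nonzero(m);p=ray(K,T,np.c_[uu,vv],z)
        r=cv2.minAreaRect((p*1000).astype(np.float32));print(nm,len(p),np.nanmedian(Z[m>0]),'rect',np.round(r[0],1),np.round(r[1],1),r[2])
        if nm=='disc':
            h=cv2.convexHull((p*1000).astype(np.float32))[:,0];print('  circ',circfit(h.astype(float)))
E
python3 - <<'E'
from lid import *
c=np.load('w8.npz');lid(c,(225,335,165,280),.0635,.0205)
c=np.load('t8.npz');lid(c,(270,320,212,265),.0635,.0205)
s=np.load('s0.npz')
E
```

```text
bar 1113 0.06296550425994196 rect [442.3 -67.4] [15.9 74.4] 67.81239318847656
disc 5572 0.020581828971002497 rect [442.6 -67.9] [106.3 106.9] 66.06127166748047
  circ (array([443.29254668, -67.95327378]), np.float64(53.78826071419671))
bar 69 0.06262639300404782 rect [462.7 -76.1] [15.6 37.5] 67.98460388183594
disc 402 0.020472094034662214 rect [471.7 -74.8] [102.8  55. ] 81.0510025024414
  circ (array([454.38442483, -71.93675162]), np.float64(47.2352464766345))
```

Call:
{"name": "move_arm", "arguments": {
  "deltas": [
    [0.0337,-0.0185,-0.03,0.091,100],
    [0.0337,-0.0185,-0.08,0.091,100],
    [0.0337,-0.0185,-0.13,0.091,100],
    [0.0337,-0.0185,-0.173,0.091,100],
    [0.0337,-0.0185,-0.173,0.091,100]
  ]
}}

```text
time: 12.6
position: [0.4425, -0.0695, 0.0255]
orientation: [0.003, 0.194, 0.981, 0.002]
contact_force: [-0.6, -0.2, 0.3]
gripper_width: 0.999
```

Call:
{"name": "move_arm", "arguments": {
  "deltas": [
    [0,0,0,0,10],
    [0,0,0,0,10],
    [0,0,0,0,10],
    [0,0,0,0,10],
    [0,0,0,0,10]
  ],
  "squeeze": 80
}}

```text
time: 13.22
position: [0.4433, -0.0696, 0.0266]
orientation: [0.004, 0.193, 0.981, 0.002]
contact_force: [-1.7, 0.3, 10.5]
gripper_width: 0.174
```

Call:
{"name": "move_arm", "arguments": {
  "deltas": [
    [0,0,0,0,5],
    [0,0,0,0,5]
  ]
}}

```text
time: 13.48
position: [0.4433, -0.0696, 0.0268]
orientation: [0.004, 0.193, 0.981, 0.002]
contact_force: [0.3, 0.0, -1.7]
gripper_width: 0.176
```

```bash
python3 -c "
from h import *
s=ctrl.state();print(s['position'],s['orientation'],s['gripper_width']*85,s['contact_force'])"
```

```text
[ 0.44331069 -0.06955715  0.02684281] [0.00446519 0.19345842 0.98109623 0.00202045] 14.998870018954646 [ 0.31118025  0.02425309 -1.67969236]
```

Call:
{"name": "move_arm", "arguments": {
  "deltas": [
    [0,0,0.02,0,5],
    [0,0,0.06,0,5],
    [0,0,0.12,0,5],
    [0,0.02,0.18,0,5],
    [0,0.06,0.2,0,5]
  ]
}}

```text
time: 14.1
position: [0.445, -0.0097, 0.2304]
orientation: [0.008, 0.195, 0.981, 0.002]
contact_force: [0.0, 0.5, -2.1]
gripper_width: 0.178
```

Call:
{"name": "move_arm", "arguments": {
  "deltas": [
    [0,0.05,0.01,-0.05,5],
    [0.01,0.1,0.01,-0.1,5],
    [0.02,0.16,0.01,-0.15,5],
    [0.03,0.22,0.01,-0.2,5],
    [0.033,0.27,0.01,-0.207,5]
  ]
}}

```text
time: 14.72
position: [0.4779, 0.2626, 0.2401]
orientation: [0.008, 0.295, 0.956, 0.002]
contact_force: [1.2, -1.1, -1.9]
gripper_width: 0.179
```

Call:
{"name": "move_arm", "arguments": {
  "deltas": [
    [0,0.03,0,0,5],
    [0,0.035,0,0,5],
    [0,0.035,0,0,5],
    [0,0.035,0,0,5]
  ]
}}

```text
time: 15.22
position: [0.4778, 0.2963, 0.24]
orientation: [0.008, 0.295, 0.955, 0.001]
contact_force: [0.7, -0.1, -0.9]
gripper_width: 0.177
```

```bash
python3 - <<'E'
from tub import *
c=shot('wrist');np.savez('w9.npz',**c);s=ctrl.state();print(s['position'],s['orientation'].round(4),s['qpos'].round(2),s['gripper_width'],s['contact_force'])
b=shot('top');np.savez('t9.npz',**b);
tub(c)
cv2.imwrite('pics/w9.png',np.hstack([c['image'][:,:,::-1],cv2.resize(b['image'][170:280,120:240,::-1],(240,220)).repeat(1,0) if 0 else cv2.resize(b['image'][170:280,130:193,::-1],(240,420))]))
E
```

```text
[0.47789579 0.29635638 0.24013701] [0.0076 0.2955 0.9553 0.0013] [ 0.54  0.32  1.77 -0.01  1.04 -0.43] 0.1747401211029478 [-0.02759542  0.30252864 -1.82961454]
[282.5 128. ] 91 [0.4225 0.3359] 0.065 146.2
[342.6 152.8] 38 [0.4629 0.3632] 0.0649 102.1
```

View pics/w9.png

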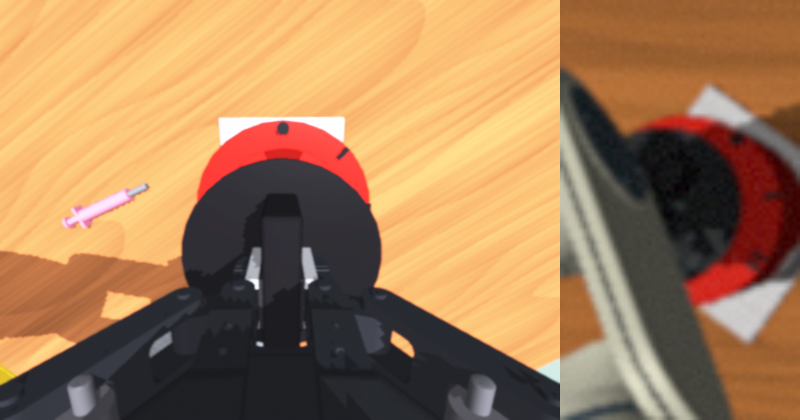

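The lid is in hand at (281,250), with the tub's stud and single rib still visible at (282,128) and (343,153). I'll fit the disc's front arc to get the lid axis in the same camera.

```bash
cat > arc.py <<'E'
from h import *
from scipy.optimize import least_squares
def arc(c,zd,zbt,vmax=250):
    K=c['intrinsics'];T=c['cam_to_world'];W=pts(c);Z=W[...,2];im=c['image']
    m=((np.abs(Z-zd)<.008)&(im.max(2)<90)).astype(np.uint8);m[:, :150]=0;m[:,420:]=0;m[vmax:]=0
    m=cv2.morphologyEx(m,cv2.MORPH_OPEN,np.ones((3,3)));m=(cv2.connectedComponents(m)[1]==np.bincount(cv2.connectedComponents(m)[1][m>0]).argmax())
    E=[]
    for v in range(vmax):
        q=np.flatnonzero(m[v])
        if len(q)>5:E+= [(q[0]-.5,v),(q[-1]+.5,v)]
    for u in range(235,330):
        q=np.flatnonzero(m[:,u])
        if len(q):E.append((u,q[0]-.5))
    p=ray(K,T,np.array(E),zd)
    f=lambda s:np.hypot(*(p-s[:2]).T)-s[2]
    a=least_squares(f,[*p.mean(0),.054],loss='soft_l1',f_scale=.001);b=least_squares(lambda s:f([*s,.054]),a.x[:2],loss='soft_l1',f_scale=.001)
    print('disc z',np.nanmedian(Z[m]),len(p),'free',a.x.round(4),'fixed r',b.x.round(4),'rms',np.sqrt(np.mean(f([*b.x,.054])**2)))
    # bar: sides of the top face ahead of the fingers
    mb=(np.abs(Z-zbt)<.008);mb[:,:255]=0;mb[:,310:]=0;mb[300:]=0
    vv,uu=np.nonzero(mb);q=ray(K,T,np.c_[uu,vv],zbt);vx,vy,x,y=cv2.fitLine(q.astype(np.float32),cv2.DIST_HUBER,0,.001,.001)[:,0]
    print('bar',len(q),np.degrees(np.arctan2(vy,vx)),'v',vv.min(),vv.max(),'pt',x,y,'rect',cv2.minAreaRect((q*1000).astype(np.float32)))
    return b.x
E
python3 - <<'E'
from arc import *
c=np.load('w9.npz');arc(c,.2338,.2768)
E
```

```text
disc z 0.23382471893505657 277 free [0.477  0.2968 0.0528] fixed r [0.4782 0.296 ] rms 0.0005282499248899969
bar 4004 -34.08911 v 211 299 pt 0.4605775 0.30803654 rect ((460.14630126953125, 308.5584716796875), (21.213367462158203, 36.43032455444336), 55.421302795410156)
```

Call:
{"name": "move_arm", "arguments": {
  "deltas": [
    [-0.0022,0.0036,-0.02,0,5],
    [-0.0022,0.0036,-0.045,0,5],
    [-0.0022,0.0036,-0.055,0,5],
    [-0.0022,0.0036,-0.055,0,5]
  ]
}}

```text
time: 15.82
position: [0.4757, 0.2995, 0.1849]
orientation: [0.007, 0.296, 0.955, 0.001]
contact_force: [-0.8, 0.6, -1.6]
gripper_width: 0.175
```

```bash
python3 - <<'E'
from arc import *
from tub import tub
c=shot('wrist');np.savez('w10.npz',**c);s=ctrl.state();p=s['position'];print(p,s['orientation'].round(4),s['contact_force'],s['gripper_width'])
arc(c,p[2]-.0063,p[2]+.0367);tub(c)
E
```

```text
[0.47612687 0.29988678 0.18558435] [0.0078 0.2957 0.9552 0.0015] [ 0.80518166 -0.18967445 -1.75940504] 0.17746380405804926
disc z 0.17870965973975259 275 free [0.4751 0.2999 0.0529] fixed r [0.4762 0.2991] rms 0.00048262395589665735
bar 3983 -33.967205 v 211 299 pt 0.45835465 0.31133124 rect ((457.8571472167969, 311.90313720703125), (21.111173629760742, 36.20417785644531), 55.388545989990234)
[281.1 135.1] 178 [0.4225 0.3361] 0.0651 146.0
[359.  167.2] 92 [0.463  0.3631] 0.0648 102.0
[386.6 233.6] 75 [0.5081 0.3565] 0.065 60.9
[176.8 235.4] 73 [0.4356 0.2489] 0.0652 -128.9
[386.4 245.5] 59 [0.5151 0.3526] 0.0655 53.8
[176.7 247.4] 54 [0.4417 0.2437] 0.0659 -121.9
```

The lid axis and tub now agree to within 1 mm and 0.1°. I'll descend in small steps and watch the force.

Call:
{"name": "move_arm", "arguments": {
  "deltas": [
    [-0.0005,0.0005,-0.006,0,5],
    [-0.0005,0.0005,-0.01,0,5],
    [-0.0005,0.0005,-0.014,0,5],
    [-0.0005,0.0005,-0.014,0,5]
  ]
}}

```text
time: 16.38
position: [0.4754, 0.3003, 0.1713]
orientation: [0.008, 0.296, 0.955, 0.001]
contact_force: [0.4, 0.2, -0.9]
gripper_width: 0.176
```

Underside 6 mm below the rim top with no contact force, so the lugs are entering the notches.

Call:
{"name": "move_arm", "arguments": {
  "deltas": [
    [0,0,-0.004,0,5],
    [0,0,-0.008,0,5],
    [0,0,-0.0105,0,5],
    [0,0,-0.0105,0,5]
  ]
}}

```text
time: 16.88
position: [0.4754, 0.3003, 0.1613]
orientation: [0.007, 0.296, 0.955, 0.001]
contact_force: [-2.5, -1.0, 7.1]
gripper_width: 0.179
```

```bash
python3 - <<'E'
from arc import *
c=shot('wrist');np.savez('w11.npz',**c);s=ctrl.state();p=s['position'];print(p,s['orientation'].round(4),s['contact_force'],s['wrist_torque'],s['gripper_width'])
arc(c,p[2]-.0063,p[2]+.0367)
E
```

```text
[0.47536949 0.30025762 0.16132745] [0.0075 0.2957 0.9553 0.0012] [-0.54758955 -0.78878335  5.96615239] [-0.29693187  0.60641598  0.03698976] 0.17576015585252533
disc z 0.15521814466382844 275 free [0.4746 0.3006 0.0528] fixed r [0.4758 0.2998] rms 0.0005050446462599205
bar 4008 -33.992943 v 210 299 pt 0.45823678 0.3119523 rect ((457.6647644042969, 312.58697509765625), (21.264644622802734, 36.823394775390625), 55.38135528564453)
```

The lid is seated: the disc top is at z 0.155, with about 6 N upward. Now I'll twist clockwise in small steps.

Call:
{"name": "move_arm", "arguments": {
  "deltas": [
    [0,0,0,-0.06,5],
    [0,0,0,-0.13,5],
    [0,0,0,-0.2,5],
    [0,0,0,-0.27,5],
    [0,0,0,-0.27,5]
  ]
}}

```text
time: 17.55
position: [0.4755, 0.3003, 0.1615]
orientation: [0.008, 0.421, 0.907, 0.0]
contact_force: [-0.8, 0.2, 0.6]
gripper_width: 0.172
```

```bash
python3 - <<'E'
from arc import *
c=shot('wrist');s=ctrl.state();p=s['position'];print(p,s['orientation'].round(4),s['contact_force'],s['wrist_torque'],s['gripper_width'])
q=s['orientation'];print('jaw',2*np.degrees(np.arctan2(q[2],q[1]))-90)
arc(c,p[2]-.0063,p[2]+.0367)
E
```

```text
[0.47548752 0.3003791  0.16151073] [7.60e-03 4.21e-01 9.07e-01 3.00e-04] [0.33768519 0.11334567 1.87970808] [-0.10546938  0.27472759 -0.06953684] 0.17819161165516223
jaw 40.201504387177295
disc z 0.1553425406065631 275 free [0.4748 0.3007 0.0528] fixed r [0.4757 0.2996] rms 0.000500400712841071
bar 4005 -49.571754 v 211 299 pt 0.461928 0.31600735 rect ((461.64947509765625, 316.63092041015625), (21.217388153076172, 36.46224594116211), 39.92814636230469)
```

Call:
{"name": "move_arm", "arguments": {
  "deltas": [
    [0,0,-0.0005,-0.07,5],
    [0,0,-0.0005,-0.14,5],
    [0,0,-0.0005,-0.21,5],
    [0,0,-0.0005,-0.28,5],
    [0,0,-0.0005,-0.28,5]
  ]
}}

```text
time: 18.23
position: [0.4754, 0.3002, 0.1614]
orientation: [0.008, 0.543, 0.84, -0.001]
contact_force: [-1.2, -1.5, 3.8]
gripper_width: 0.179
```

Call:
{"name": "move_arm", "arguments": {
  "deltas": [
    [0,0,0,-0.06,5],
    [0,0,0,-0.12,5],
    [0,0,0,-0.18,5],
    [0,0,0,-0.22,5],
    [0,0,0,-0.22,5]
  ]
}}

```text
time: 18.85
position: [0.4752, 0.3001, 0.1614]
orientation: [0.007, 0.631, 0.775, -0.002]
contact_force: [-1.1, -1.0, 2.8]
gripper_width: 0.178
```

```bash
python3 - <<'E'
from arc import *
c=shot('wrist');s=ctrl.state();p=s['position'];print(p,s['orientation'].round(4),s['contact_force'],s['wrist_torque'],s['gripper_width'],s['time'])
q=s['orientation'];print('jaw',2*np.degrees(np.arctan2(q[2],q[1]))-90)
arc(c,p[2]-.0063,p[2]+.0367)
E
```

```text
[0.47523973 0.3001709  0.16145658] [ 0.0073  0.6314  0.7754 -0.0018] [-2.23334002 -1.37097029  3.00611367] [-0.13379701  0.45713438  0.07549384] 0.176731660301207 18.9
jaw 11.692633310632758
disc z 0.15532811358824777 275 free [0.4745 0.3006 0.0528] fixed r [0.4748 0.2992] rms 0.0004983585369594998
bar 4009 -77.985565 v 210 299 pt 0.47054073 0.32017046 rect ((470.57037353515625, 321.0190734863281), (21.262107849121094, 36.852046966552734), 11.464791297912598)
```

The bar is at -78.0° against the half-mark at -79.0°, and the lid is seated. One settling hold and a last look.

Call:
{"name": "move_arm", "arguments": {
  "deltas": [
    [0,0,-0.0003,-0.015,5],
    [0,0,-0.0003,-0.015,5],
    [0,0,-0.0003,-0.015,5]
  ]
}}

```text
time: 19.27
position: [0.4751, 0.3, 0.1613]
orientation: [0.007, 0.637, 0.771, -0.002]
contact_force: [-1.5, -3.1, 4.7]
gripper_width: 0.177
```

```bash
python3 - <<'E'
from arc import *
c=shot('wrist');t=shot('scene');s=ctrl.state();p=s['position'];print(p,s['contact_force'],s['gripper_width'],s['qd'].round(3))
arc(c,p[2]-.0063,p[2]+.0367)
cv2.imwrite('pics/end.png',np.hstack([cv2.resize(c['image'][:,:,::-1],(400,300)),cv2.resize(t['image'][:,:,::-1],(400,300))]))
E
```

```text
[0.47515541 0.30001753 0.16136992] [-2.48780917 -2.74731791  6.49566875] 0.17289037841084767 [ 0.    -0.001 -0.    -0.002  0.001  0.   ]
disc z 0.1552654695250854 275 free [0.4745 0.3005 0.0528] fixed r [0.4747 0.2991] rms 0.0004902048795042534
bar 4007 -78.823105 v 211 299 pt 0.4707482 0.32009444 rect ((470.83062744140625, 320.7786865234375), (21.243452072143555, 36.497947692871094), 10.664116859436035)
```

View pics/end.png

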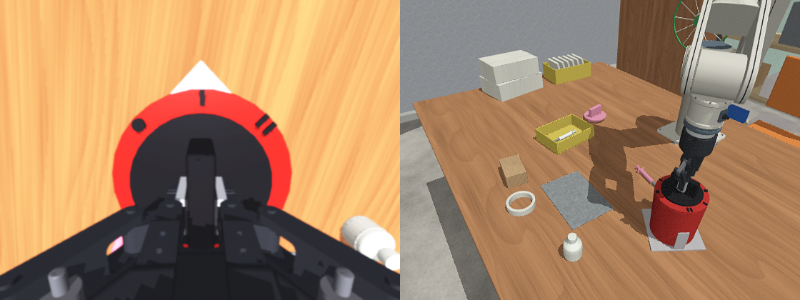

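The final view shows the bar pointing at the single rib (left half, (203,97)), with the lid seated and gripped. The syringe is in the basket and the bystanders look untouched, so I'm handing in.

```bash
python3 -c "
from station import ctrl
print(ctrl.job_done())"
```

```text
the job is handed in; nothing more can be done
None
```

I finished the job and handed it in at about 19.4 s of the 72 s allowed; the system gives no verdict. The vial is in the sharps tub, the white syringe is in the basket, and the black lid is held in the tub's mouth at the half-way mark.

**Last checks:**
- **Lid position:** the cover disc's top is at z 0.155 m, which is the fully seated height. The lid axis is about 1 mm or less from the tub's centre.
- **Lid angle:** the grip bar is at -78.8° against the half-way mark at -79.0°. The total turn was about 45° and never went past it.
- **Grip and stillness:** the grip is set to 80 N, the arm is still, and it presses down on the lid with about 6 N. I have no direct reading of the finger force on the lid.
- **Vial and syringe:** both were seen in place after release. I could not see the vial again once the lid was on.
- **Bystanders:** the bottle, carton and tape looked untouched in the last picture, but I did not measure them again.

**Disagreements:**
- **Cameras:** the top and wrist cameras differed by about 3–4 mm. I aligned the lid using the wrist camera alone for both lid and tub, and it went in with no contact force.
- **Disc fits:** the two ways of fitting the lid disc (free radius or fixed at 54 mm) differed by about 1 mm.

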